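Pack and shut a hinged gift box

ROBOT

A 7-joint arm with a two-finger parallel gripper is mounted at the origin on a cart in front of the work surface, level with it; the furniture and walls round the work are solid. World frame = base frame: x ahead of the robot, y to its left, z up, the work surface at z = 0. Lengths are in m, angles in rad, forces in N, time in s.
With the tool pointing down it reaches from about 0.4 to 0.925 m from the base axis. Payload 4.1 kg.
Tool frame: the origin (TCP) lies at the very end of the fingers, on their centre line; the grasp point (between the pads) lies 19 mm behind it; z points along the fingers, y is the line along which they close (so a half turn about z gives the same grasp; the last joint's range is limited). The gripper opens to 85 mm and grips with 20 to 120 N. Pads are 22 mm wide; open, the fingers measure 114 mm over their backs; the gripper's body (76 mm by 85 mm) begins 54 mm behind the grasp point. The pads swing forward as they close: fully open they stand 13 mm farther back than shut.
Start: joints at [1.138, 0.398, 0.045, 1.537, -0.019, 1.207, -0.051], TCP at [0.213, -0.614, 0.231] pointing down, gripper open.
Joint ranges: [-2.82, 2.82], [-0.49, 2.23], [-1.37, 1.46], [0, 2.46], [-1.36, 4.5], [0.23, 2], [-2.94, 2.94]. Speed limits (rad/s): [2.57, 2.57, 3.14, 3.14, 3.14, 3.14, 3.14].

INTERFACE

Orientations are given as a unit quaternion [w, x, y, z].
In Python, from station import sensors, optics, manip gives the robot as it stands.
- The arm moves only by the tool arm_command, never from a script. Its argument "deltas" is text: rows parted by semicolons, each of 7 numbers parted by spaces: the shift along the tool's x, y, z in mm, then the turn, a rotation vector about the tool's x, y, z in degrees, then the finger opening in mm, from 0 to 85.4. A call has 1 to 8 rows; each row shifts and turns the commanded pose from where the row before left it, along the tool's axes as they then stand; what a row does not reach is not made up. A row lasts 1/10 s, in which the tool goes at most 50 mm and 8.59 degrees, less where a joint would pass 70% of its speed; a pose out of reach is approached as far as the arm can. A call with a gripper value outside its range is refused whole. The fingers move at their own pace and stop on an object; "grip_force" is the grip in N (left out, the last holds). Time passes only in rows, so rows that do not move let the fingers close. It gives the time, the measured TCP pose, the force, the opening and the grip force at its end, in the units of the state.
- sensors.read_state(): the state, without advancing time (a new reading comes with each control period).
- optics.grab_frame(name): name is "scene" or "side" or "wrist"; returns (picture, depth): 480x640x3 uint8, red, green, blue; 480x640 float32, m along the optical axis (not along the pixel's ray), 0 where there is no reading.
- optics.camera_params(name): a dict with "mtx" (3x3 intrinsics, pixels), "rvec" (rotation vector, rad) and "tvec" (3), from world to camera coordinates, as OpenCV has them; the wrist camera has in their place "hand_eye" (4x4, takes a point from camera to tool coordinates, whose origin is the TCP and whose axes are the flange's). Camera axes: x right, y down, z forward; pixel columns grow to the right and rows downward; lengths in m; the calibration is good to about 2 mm. The wrist camera is an equidistant fisheye: a pixel r from the principal point sees the ray r / f radians off the axis. A picture is of the moment at which its call begins: read the wrist's pose just before it. camera_params takes no time and is no camera call.
- manip.sign_off(): hands the job in; it is judged then, once.
The state is a dict: "time": time; "joint_pos": joint angles; "joint_velocities": joint speeds; "joint_efforts": joint torques, N m; "position": TCP position; "orientation": TCP orientation; "force": force on the tool from outside, world axes, zero at the start; "wrist_torque": the same for the moment, N m; "opening": opening from 0.0 (shut) to 1.0 (fully open); "grasp_force": force on a finger pad.
Only numpy, scipy, OpenCV 4.12 (cv2) and the standard library are available. Lean on these libraries where they do the work, as an engineer would, in place of code of your own. Each camera call takes 0.05 s, during which the arm holds its last target. There are 200 camera calls.

TASK

Pack the customer's set in the open gift box: lay the dark match box in the middle, lengthways from front to back; to the left of it put the green soap flat on the floor of the box with the pink soap squarely on top of it; to the right of it put the brown-topped tin with the amber-topped tin squarely on top of that. Everything must lie flat below the edge of the lid so that you can then close the box fully. The cream soap and the green-topped tin belong to someone else: leave them where they are.

Things in the scene. Friction and masses are not known exactly. Their poses are not given: they have to be found in the camera images.
- match_box: black cardboard match box with a cream label on top, 120 (its x) x 50 (its y) x 40 mm high, lying flat on the dark wooden table in front of the robot (a like one on the patchwork display behind is only decor); origin at the centre of its underside. Grasp across the 50 mm.
- soap_green: grey-green soap bar with a pale paper band round its middle; 53 (its x) x 78 (its y) x 25 mm high (stack pitch 24.5), lying flat; origin at the centre of its underside. At the start its 78 mm length lies roughly along world x. Grasp across the 53 mm.
- soap_pink: dusty pink soap bar with a pale paper band round its middle; 53 (its x) x 78 (its y) x 25 mm high (stack pitch 24.5), lying flat; origin at the centre of its underside. At the start its 78 mm length lies roughly along world x. Grasp across the 53 mm.
- soap_cream: speckled cream soap bar with a pale paper band round its middle; 53 (its x) x 78 (its y) x 25 mm high (stack pitch 24.5), lying flat; origin at the centre of its underside. At the start its 78 mm length lies roughly along world x. Grasp across the 53 mm. Not for this box: a bystander to be left where it is.
- tin_brown: round grey-white screw-top tin with a brown-red top; 54 mm diameter, 21 mm high, standing flat; origin at the centre of its underside.
- tin_amber: round grey-white screw-top tin with an amber-yellow top; 54 mm diameter, 21 mm high, standing flat; origin at the centre of its underside.
- tin_green: round grey-white screw-top tin with a dark green top; 54 mm diameter, 21 mm high, standing flat; origin at the centre of its underside. Not for this box: a bystander to be left where it is.
- gift_box: pale wooden box, fixed; grey floor, brass clasp plate at the front middle, hinges at the back. Origin at the centre of its underside; x from front to hinges, y to the left. Base outside 156 (x) x 292 (y) x 40 mm high, inside 140 x 276, floor 10 mm above the table, no dividers. 54 mm from floor to shut lid. Soaps about y = +82 mm and tins -82 mm leave 30 mm for fingers beside each.
- gift_lid (a joint): lid angle (rad): 0 shut, 1.75 open stop, starts at 1.5 to 1.68. A shallow tray, outside 156 x 292 x 32 mm, 0.3 kg; hinge line along the box's y at box x = +78, z = 40 mm. Stiff hinge: standing up it stays where it is left; pushed forward below about 0.9 rad it falls shut by itself. It can be pushed from behind near its upper edge with the fingers closed.
- lid_edge (a point): middle of the outer edge of the lid's top board, opposite the hinge: 156 mm from the hinge line towards the front and 32 mm above it when shut. While the lid stands open this is its top rear edge, about 195 mm above the table and 20 to 50 mm behind the hinge; behind it the table is free for some 90 mm apart from low things.
Mind the look-alikes: they are no part of the job. Leave any blue look-alike of the tin_amber alone.

How it is judged:
By the outcome, as a careful person would: the job done as asked, in the order asked, and still so for the second after the job is handed in, with the robot touching nothing.
It also fails if it takes over 136 s, if anything falls off the work surface, if the arm or the gripper's body presses on something with over 40 N, if the wrist force passes 120 N, or if a joint passes its speed limit or range.

## Working session

There is one attempt and no reset: what is moved stays moved. The work goes in short steps, Python scripts to look and compute and a tool call to move; the robot and the scene stay as the last step left them, time stands still between calls to the robot, and variables do not carry over. Pictures are saved under pics/ and viewed, at most 14 in all, crops included, and the job is handed in when it is done.

Besides the shell and the picture viewer there is one more tool, called in YAML: its name, and indented under it one key for each argument. arm_command: Moves the arm, as the interface text tells. Its arguments: {"type":"object","properties":{"deltas":{"type":"string"},"grip_force":{"type":"number"}},"required":["deltas"]}

```bash
mkdir -p pics; ls; python3 - <<'E'
from station import sensors, optics
import cv2
s=sensors.read_state();print(s)
for n in("scene","side"):
    im,d=optics.grab_frame(n);cv2.imwrite(f"pics/{n}0.png",im[:,:,::-1]);import numpy as np;np.savez(f"{n}0.npz",im=im,d=d)
    print(n,optics.camera_params(n))
print(optics.camera_params("wrist"))
E
```

```text
pics
{'time': 0.0, 'joint_pos': array([ 1.13799836,  0.39917603,  0.04504344,  1.53791517, -0.01869992,
        1.20688664, -0.05073587]), 'joint_velocities': array([ 1.10202073e-03, -7.74131559e-04, -3.61942708e-04,  4.97081810e-05,
        4.01845026e-04, -3.59546283e-04,  5.62356836e-04]), 'joint_efforts': array([-4.04575176e-04, -4.75130796e+01,  1.36435188e+00, -2.54223311e+01,
        1.15636885e-02,  9.49897338e-03, -5.59376247e-06]), 'position': array([ 0.21276344, -0.61350617,  0.23025833]), 'orientation': array([-9.54193022e-04,  9.86098640e-01,  1.66158083e-01, -2.31241035e-04]), 'force': array([-0.32723531,  0.67635032,  0.51860323]), 'wrist_torque': array([0.02552312, 0.04632895, 0.00761961]), 'grasp_force': 0.0, 'opening': 0.9979554932455957}
scene {'mtx': array([[609.32384716,   0.        , 317.23054653],
       [  0.        , 609.32384716, 251.14152336],
       [  0.        ,   0.        ,   1.        ]]), 'rvec': array([ 0.62194694, -2.45000756,  1.37634596]), 'tvec': array([0.45628356, 0.22872257, 1.05096551])}
side {'mtx': array([[471.868598  ,   0.        , 318.670654  ],
       [  0.        , 471.868598  , 234.96681144],
       [  0.        ,   0.        ,   1.        ]]), 'rvec': array([ 0.50632925, -2.52875996,  1.46881806]), 'tvec': array([0.46046926, 0.22143542, 0.88606012])}
{'mtx': array([[371.64829954,   0.        , 320.53241548],
       [  0.        , 371.64829954, 236.53208061],
       [  0.        ,   0.        ,   1.        ]]), 'hand_eye': array([[-3.32902059e-04, -9.50305779e-01, -3.11317868e-01,
         8.06482465e-02],
       [ 9.99999871e-01, -1.97044170e-04, -4.67849159e-04,
        -3.06528970e-04],
       [ 3.83256389e-04, -3.11317983e-01,  9.50305723e-01,
        -1.41741465e-01],
       [ 0.00000000e+00,  0.00000000e+00,  0.00000000e+00,
         1.00000000e+00]])}
```

View pics/scene0.png

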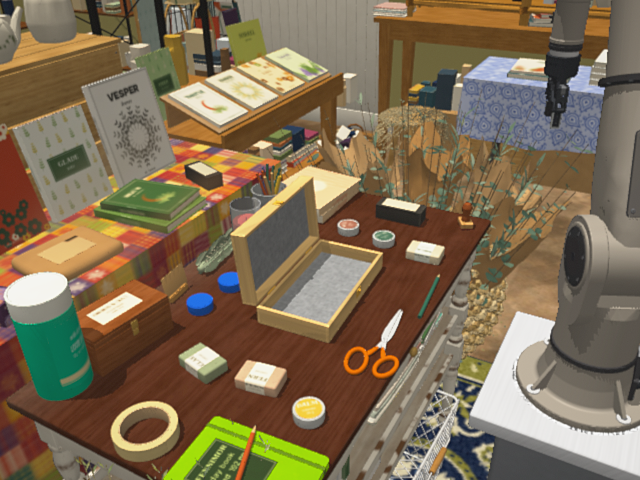

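View pics/side0.png

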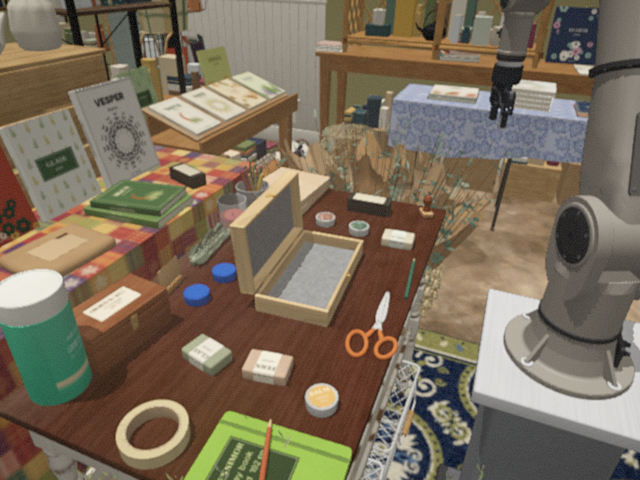

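The scene view shows the match box (400,210), brown tin (348,227), green tin (383,239), cream soap (425,251), green soap (203,362), pink soap (260,378) and amber tin (309,411). The blue look-alikes are at (200,303) and (230,282), and the gift box is at about (320,285) with its lid standing.

```bash
cat > h.py <<'E'
import numpy as np,cv2
from station import sensors,optics
from scipy.spatial.transform import Rotation as R
def cloud(n,d):
    p=optics.camera_params(n);K=p["mtx"];M=R.from_rotvec(p["rvec"]).as_matrix()
    v,u=np.mgrid[:480,:640]
    c=np.dstack([(u-K[0,2])/K[0,0]*d,(v-K[1,2])/K[1,1]*d,d])
    return (c-p["tvec"])@M
def top(n,im,d,seed,z0,rad,tol=.006):
    W=cloud(n,d);u,v=seed
    s=np.median(W[v-3:v+4,u-3:u+4].reshape(-1,3),0)
    m=(np.abs(W[...,2]-z0)<tol)&(np.hypot(W[...,0]-s[0],W[...,1]-s[1])<rad)&(d>0)
    nn,l=cv2.connectedComponents(m.astype(np.uint8))
    q=W[l==l[v,u]] if m[v,u] else W[m]
    return s,q
def rect(q):
    (x,y),(a,b),t=cv2.minAreaRect((q[:,:2]*1000).astype(np.float32));return x,y,a,b,t
E
python3 - <<'E'
from h import *
S={"scene":dict(match=(400,206,.04,.09),brown=(348,224,.021,.05),green_t=(383,236,.021,.05),cream=(426,247,.025,.06),sg=(203,358,.025,.06),sp=(260,374,.025,.06),amber=(309,408,.021,.05)),
"side":dict(match=(370,200,.04,.09),brown=(326,217,.021,.05),green_t=(359,226,.021,.05),cream=(398,236,.025,.06),sg=(207,350,.025,.06),sp=(268,364,.025,.06),amber=(321,397,.021,.05))}
for n in S:
    f=np.load(f"{n}0.npz")
    for k,(u,v,z,r) in S[n].items():
        s,q=top(n,f["im"],f["d"],(u,v),z,r)
        print(n,k,np.round(s*1000),len(q),np.round(rect(q),1),np.round(q.mean(0)*1000,1))
    W=cloud(n,f["d"])
    np.save(n+"W.npy",W)
    print("table",[np.round(W[v,u]*1000,1) for u,v in [(330,380),(280,350),(440,240)]])
    print("floor", [np.round(W[v,u]*1000,1) for u,v in [(320,285),(300,300)]])
    # box rim at z=.04
    m=(np.abs(W[...,2]-.04)<.004)&(W[...,0]>.4)&(W[...,0]<.85)&(np.abs(W[...,1]-(0))<.25)&(f["d"]>0)
    cv2.imwrite(f"pics/rim_{n}.png",m.astype(np.uint8)*255)
E
```

```text
scene match [ 509. -409.   41.] 514 [ 509.2 -417.2  121.9   59.6    3.7] [ 507.1 -412.7   40.1]
scene brown [ 599. -296.   21.] 211 [ 598.4 -294.6   49.8   56.6   25.8] [ 595.8 -290.4   20.8]
scene green_t [ 497. -280.   21.] 241 [ 495.7 -279.9   50.5   59.    24.9] [ 494.9 -278.2   20.7]
scene cream [ 386. -275.   25.] 449 [ 385.5 -264.9   79.2   60.9    4. ] [ 384.1 -263.2   24.1]
scene sg [602. 276.  25.] 905 [603.3 276.2  52.9  81.4  76.5] [600.9 278.6  24.2]
scene sp [488. 263.  25.] 1001 [488.5 260.6  79.2  55.1   9.2] [486.6 263.1  24.3]
scene amber [377. 289.  22.] 706 [376.  290.8  52.1  56.3  43.4] [375.2 292.1  20.9]
table [array([386.1, 198.6,   3.5]), array([507.9, 169.1,   1. ]), array([ 382.2, -363.8,   -1.9])]
floor [array([539.5, -43.7,   9.5]), array([549.1,  24.7,  10.3])]
side match [ 502. -402.   40.] 389 [ 508.8 -419.   120.9   59.     3.4] [ 506.7 -412.5   40.2]
side brown [ 592. -289.   21.] 169 [ 596.6 -293.2   49.9   53.4   21.7] [ 595.7 -291.2   20.7]
side green_t [ 493. -278.   21.] 188 [ 495.5 -280.1   50.9   52.2   19.1] [ 495.  -278.4   20.7]
side cream [ 384. -261.   25.] 347 [ 385.2 -267.1   78.2   57.4    6.4] [ 384.6 -263.5   24.3]
side sg [599. 278.  25.] 985 [603.2 275.2  54.4  80.1  76.5] [600.3 278.6  24.3]
side sp [484. 264.  25.] 1062 [487.9 260.7  78.5  53.7   9.4] [486.6 263.   24.3]
side amber [375. 293.  21.] 763 [375.7 290.4  52.8  53.1  87.4] [375.1 291.9  21.1]
table [array([381.2, 233.6,  -1. ]), array([492.1, 203.2,   0.6]), array([ 325.6, -819. , -273.8])]
floor [array([494.7,  -2.5,  11.3]), array([514.4,  61.6,   9.4])]
```

```bash
python3 - <<'E'
from h import *
for n,seed in (("scene",(320,285)),("side",(310,280))):
    f=np.load(f"{n}0.npz");W=np.load(n+"W.npy");im=f["im"]
    hsv=cv2.cvtColor(im,cv2.COLOR_RGB2HSV)
    base=(W[...,0]>.4)&(W[...,0]<.75)&(W[...,1]>-.22)&(W[...,1]<.2)&(f["d"]>0)
    m=base&(np.abs(W[...,2]-.04)<.005)
    nn,l,st,_=cv2.connectedComponentsWithStats(m.astype(np.uint8),connectivity=8)
    i=1+np.argmax(st[1:,4]);q=W[l==i];print(n,"rim",len(q),np.round(rect(q),1),st[i])
    b=cv2.boxPoints(cv2.minAreaRect((q[:,:2]*1000).astype(np.float32)));print(np.round(b))
    m=base&(np.abs(W[...,2]-.01)<.005)&(hsv[...,1]<60)
    nn,l,st,_=cv2.connectedComponentsWithStats(m.astype(np.uint8));i=l[seed[1],seed[0]]
    q=W[l==i];print("floor",len(q),np.round(rect(q),1));print(np.round(cv2.boxPoints(cv2.minAreaRect((q[:,:2]*1000).astype(np.float32)))))
    # lid
    m=base&(W[...,2]>.07)&(W[...,2]<.25)&(W[...,0]>.5)
    q=W[m];t=q[q[:,2]>.185];print("lid zmax",np.round(np.percentile(q[:,2],[50,98,99.8]),3),len(t),np.round(rect(t),1),np.round(cv2.boxPoints(cv2.minAreaRect((t[:,:2]*1000).astype(np.float32)))))
E
```

```text
scene rim 1443 [533.9 -29.2 186.6 298.1   2.4] [ 243  238  140   92 1443]
[[ 434.  116.]
 [ 447. -182.]
 [ 633. -174.]
 [ 621.  124.]]
floor 3683 [533.4 -48.9 125.5 246.8   3.7]
[[ 463.   70.]
 [ 479. -176.]
 [ 604. -168.]
 [ 588.   78.]]
lid zmax [0.138 0.197 0.199] 1206 [628.5 -23.3  36.1 299.1   3.6] [[ 601.  125.]
 [ 620. -174.]
 [ 656. -171.]
 [ 637.  127.]]
side rim 1233 [537.3 -29.1 186.9 296.8   3.7] [ 240  228  123   86 1233]
[[ 435.  113.]
 [ 454. -183.]
 [ 640. -171.]
 [ 621.  125.]]
floor 3382 [529.1 -49.2 130.9 246.9   3.8]
[[ 456.   70.]
 [ 472. -177.]
 [ 603. -168.]
 [ 586.   78.]]
lid zmax [0.14  0.196 0.199] 1040 [627.7 -22.5  35.2 292.7   3.8] [[ 600.  122.]
 [ 620. -170.]
 [ 655. -167.]
 [ 636.  125.]]
```

```bash
python3 - <<'E'
import cv2,numpy as np
a=cv2.imread("pics/scene0.png")
c=[cv2.resize(a[y:y+120,x:x+160],(400,300),interpolation=cv2.INTER_CUBIC) for x,y in((320,160),(220,190),(160,330),(180,230))]
cv2.imwrite("pics/crop.png",np.vstack([np.hstack(c[:2]),np.hstack(c[2:])]))
E
```

```text
(no output)
```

View pics/crop.png

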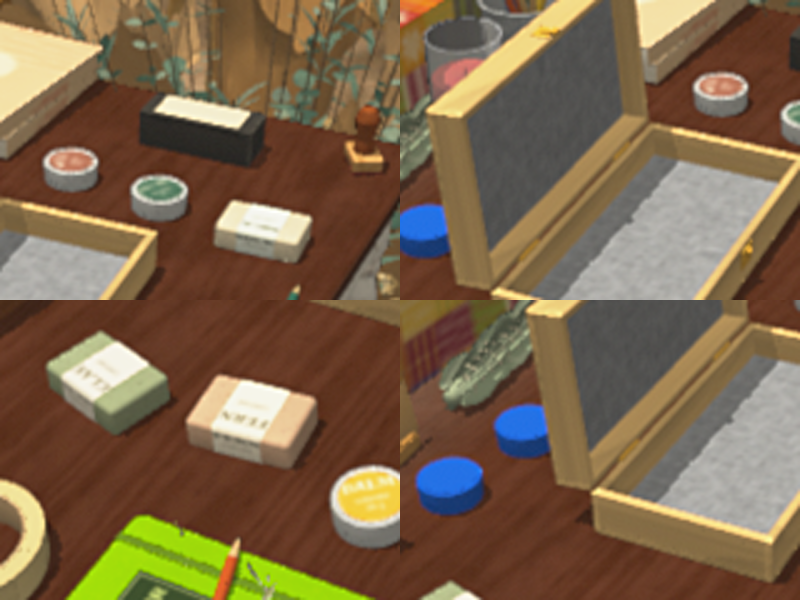

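The crop confirms each one: black match box on the table, brown-red-topped tin left of the green-topped one, green soap left and pink soap right, amber tin, and two blue-topped look-alikes behind the lid. Next I refine the box pose.

```bash
python3 - <<'E'
from h import *
for n in ("scene","side"):
    p=optics.camera_params(n);M=R.from_rotvec(p["rvec"]).as_matrix();print(n,"cam",np.round(-M.T@p["tvec"],3))
    f=np.load(f"{n}0.npz");W=np.load(n+"W.npy")
    base=(W[...,0]>.4)&(W[...,0]<.75)&(W[...,1]>-.22)&(W[...,1]<.2)&(f["d"]>0)
    q=W[base&(np.abs(W[...,2]-.04)<.004)]*1000
    # front wall: line fit
    a=np.radians(3.7)
    for it in range(1):
        e=np.array([np.cos(a),np.sin(a)]);g=np.array([-e[1],e[0]])
        u=q[:,:2]@e;v=q[:,:2]@g
    uc=np.percentile(u,1)
    print("u hist",np.histogram(u,np.arange(425,560,3)))
    print("v hist hi",np.histogram(v[(u<580)],np.arange(70,130,3)))
    print("v hist lo",np.histogram(v[(u<580)],np.arange(-230,-170,3)))
    s=(u<450)&(u>425);l=np.polyfit(v[s],u[s],1);print("slope deg rel",np.degrees(l[0]),l, u[s].mean(),v[s].min(),v[s].max())
    q=W[base&(W[...,2]>.19)]*1000;print("lidtop v", np.percentile(q[:,:2]@g,[.5,99.5]),"u",np.percentile(q[:,:2]@e,[1,99]),"zmax",np.percentile(q[:,2],99))
E
```

```text
scene cam [0.006 0.899 0.747]
u hist (array([  0,   0,   0,   0,   0, 110, 146, 116,  27,  14,   9,  10,   9,
        11,  10,  11,   9,  13,   8,   9,  10,  11,  13,  11,  10,  10,
         8,  10,  11,  11,   8,  14,  10,  10,   8,  10,   9,  11,  10,
        12,  11,  11,   7,   7]), array([425, 428, 431, 434, 437, 440, 443, 446, 449, 452, 455, 458, 461,
       464, 467, 470, 473, 476, 479, 482, 485, 488, 491, 494, 497, 500,
       503, 506, 509, 512, 515, 518, 521, 524, 527, 530, 533, 536, 539,
       542, 545, 548, 551, 554, 557]))
v hist hi (array([  5,  35,  76, 117,  46,   1,   0,   0,   0,   0,   0,   0,   0,
         0,   0,   0,   0,   0,   0]), array([ 70,  73,  76,  79,  82,  85,  88,  91,  94,  97, 100, 103, 106,
       109, 112, 115, 118, 121, 124, 127]))
v hist lo (array([ 0,  0,  0,  0,  0,  2,  9, 45, 50, 65, 16,  4,  1,  5,  5,  3,  1,
        7,  3]), array([-230, -227, -224, -221, -218, -215, -212, -209, -206, -203, -200,
       -197, -194, -191, -188, -185, -182, -179, -176, -173]))
slope deg rel 0.07579302368438366 [1.32283781e-03 4.44841449e+02] 444.7766133779
[... 668 characters left out ...]
, 557]))
v hist hi (array([  9,  37,  72, 131,  27,   0,   0,   0,   0,   0,   0,   0,   0,
         0,   0,   0,   0,   0,   0]), array([ 70,  73,  76,  79,  82,  85,  88,  91,  94,  97, 100, 103, 106,
       109, 112, 115, 118, 121, 124, 127]))
v hist lo (array([ 0,  0,  0,  0,  0,  1, 11, 30, 65, 46,  3,  6,  1,  1,  1,  4,  3,
        1,  2]), array([-230, -227, -224, -221, -218, -215, -212, -209, -206, -203, -200,
       -197, -194, -191, -188, -185, -182, -179, -176, -173]))
slope deg rel 0.05064632987165779 [8.83945210e-04 4.44801282e+02] 444.7625046667216 -208.74254600406803 83.57711206712884
lidtop v [-205.97652978   81.55271162] u [609.33127113 641.36460248] zmax 198.72186633151514
```

```bash
cat >> h.py <<'E'
def Rd(th): # tool down, tool x at world angle th (deg)
    t=np.radians(th);c,s=np.cos(t),np.sin(t);return np.array([[c,s,0],[s,-c,0],[0,0,-1.]])
def pose():
    s=sensors.read_state();q=s["orientation"];return s["position"]*1000,R.from_quat(np.r_[q[1:],q[0]]).as_matrix(),s
def plan(x,y,z,th,N):
    P,M,s=pose();T=np.array([x,y,z]);rows=[]
    print("t",round(s["time"],2),"P",np.round(P,1),"th",round(float(np.degrees(np.arctan2(M[1,0],M[0,0]))),2),"need",np.round(M.T@(T-P),1),np.round(np.degrees(R.from_matrix(M.T@Rd(th)).as_rotvec()),1))
    for i in range(N):
        k=1/(N-i);d=np.round(M.T@(T-P)*k,0 if i<N-1 else 1);w=np.round(np.degrees(R.from_matrix(M.T@Rd(th)).as_rotvec())*k,1)
        rows.append(" ".join(f"{a:g}" for a in np.r_[d,w]));P=P+M@d;M=M@R.from_rotvec(np.radians(w)).as_matrix()
    print("; ".join(rows))
def wcloud():
    P,M,_=pose();im,d=optics.grab_frame("wrist");p=optics.camera_params("wrist");K=p["mtx"]
    v,u=np.mgrid[:480,:640];x=(u-K[0,2])/K[0,0];y=(v-K[1,2])/K[0,0];r=np.hypot(x,y)+1e-9;k=np.tan(np.minimum(r,1.4))/r
    c=np.dstack([x*k*d,y*k*d,d]);H=p["hand_eye"];t=c@H[:3,:3].T+H[:3,3]
    return im,np.where(d[...,None]>0,P/1000+t@M.T,np.nan)
E
python3 - <<'E'
from h import *
plan(460,-413,231,183.6,24)
E
```

```text
t 0.1 P [ 212.8 -613.6  230.4] th 19.13 need [ 299.3 -108.5   -0.5] [-0.000e+00 -1.000e-01 -1.645e+02]
12 -5 -0 -0 -0 -6.9; 13 -3 -0 -0 -0 -6.9; 13 -1 -0 -0 -0 -6.8; 13 0 -0 -0 -0 -6.9; 13 2 -0 0 -0 -6.8; 13 3 -0 0 -0 -6.9; 12 5 -0 0 -0 -6.8; 12 6 -0 0 -0 -6.9; 11 8 -0 0 -0 -6.8; 10 9 -0 0 -0 -6.9; 9 10 -0 0 -0 -6.8; 8 11 -0 0 -0 -6.9; 6 12 -0 0 -0 -6.8; 5 12 -0 0 -0 -6.9; 3 13 -0 0 -0 -6.8; 2 13 -0 0 -0 -6.9; -0 13 -0 0 -0 -6.8; -2 13 -0 0 -0 -6.9; -3 13 -0 0 -0 -6.8; -5 12 -0 0 -0 -6.9; -6 12 -0 0 -0 -6.8; -8 11 -0 0 -0 -6.9; -9 10 -0 0 -0 -6.8; -9.3 9.3 -0.5 0.1 -0 -6.9
```

arm_command:
  deltas: "12 -5 0 0 0 -6.9 85; 13 -3 0 0 0 -6.9 85; 13 -1 0 0 0 -6.9 85; 13 0 0 0 0 -6.9 85; 13 2 0 0 0 -6.9 85; 13 3 0 0 0 -6.9 85; 12 5 0 0 0 -6.8 85; 12 6 0 0 0 -6.9 85"
  grip_force: 40

```text
time: 0.9
position: [0.2945, -0.5467, 0.2307]
orientation: [-0.001, 0.796, 0.605, 0.0]
force: [0.4, -0.6, -0.2]
opening: 0.991
grasp_force: 0.0
```

arm_command:
  deltas: "11 8 0 0 0 -6.9 85; 10 9 0 0 0 -6.9 85; 9 10 0 0 0 -6.9 85; 8 11 0 0 0 -6.9 85; 6 12 0 0 0 -6.9 85; 5 12 0 0 0 -6.9 85; 3 13 0 0 0 -6.8 85; 2 13 0 0 0 -6.9 85"

```text
time: 1.7
position: [0.3767, -0.4784, 0.2308]
orientation: [-0.0, 0.426, 0.905, 0.0]
force: [0.1, 0.1, -0.8]
opening: 0.996
grasp_force: 0.0
```

arm_command:
  deltas: "0 13 0 0 0 -6.8 85; -2 13 0 0 0 -6.9 85; -3 13 0 0 0 -6.8 85; -5 12 0 0 0 -6.9 85; -6 12 0 0 0 -6.8 85; -8 11 0 0 0 -6.9 85; -9 10 0 0 0 -6.8 85; -9 9 0 0 0 -6.9 85"

```text
time: 2.5
position: [0.4589, -0.4119, 0.2308]
orientation: [-0.0, -0.039, 0.999, 0.0]
force: [-0.7, -0.3, -0.4]
opening: 0.996
grasp_force: 0.0
```

```bash
python3 - <<'E'
from h import *
plan(507,-413,70,183.6,5)
im,W=wcloud();cv2.imwrite("pics/w1.png",im[:,:,::-1]);np.save("w1.npy",W)
m=(np.abs(W[...,2]-.04)<.005)&(np.hypot(W[...,0]-.507,W[...,1]+.413)<.09)
q=W[m];print(len(q),np.round(rect(q),1),q.mean(0))
E
```

```text
t 2.5 P [ 458.9 -411.9  230.8] th -175.58 need [-48.   -4.9 160.8] [ 0.  -0.   0.8]
-10 -1 32 0 -0 0.2; -10 -1 32 0 -0 0.2; -9 -1 32 0 -0 0.1; -10 -1 32 0 -0 0.2; -9 -0.7 32.8 0 -0 0.1
5919 [ 510.4 -417.3  120.8   50.2    1.4] [ 0.50584903 -0.4176571   0.03929083]
```

View pics/w1.png

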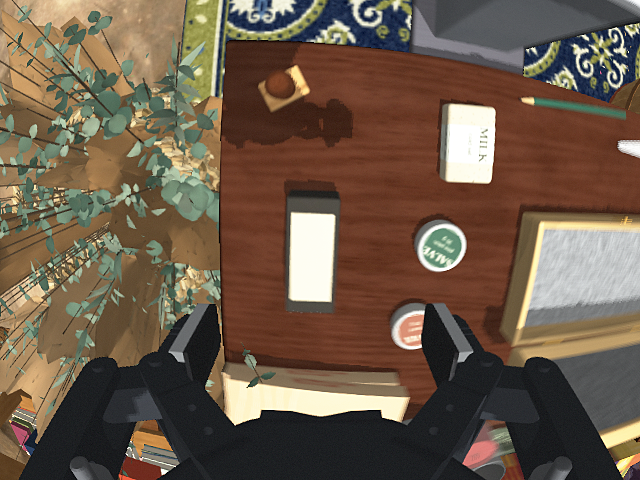

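The wrist view shows the match box at about (313,255). Depth puts its centre at (510.4,-417.3) with yaw 1.4° and size 121x50 mm.

```bash
python3 - <<'E'
from h import *
plan(510.4,-417.3,10,181.4,7)
E
```

```text
t 2.55 P [ 461.1 -409.4  230.9] th -175.21 need [-48.2 -12.4 220.9] [0.1 0.1 3.4]
-7 -2 32 0 0 0.5; -7 -2 31 0 0 0.5; -7 -2 32 0 0 0.5; -7 -1 31 0 0 0.5; -7 -1 32 0 0 0.5; -7 -2 31 0.1 0 0.4; -6.5 -1.1 31.9 0 0.1 0.5
```

arm_command:
  deltas: "-9 -2 34 0 0 0.7 85; -9 -2 34 0 0 0.7 85; -9 -2 34 0 0 0.7 85; -9 -3 34 0 0 0.7 85; -12 -3 34 0 0 0.6 85; 0 0 0 0 0 0 85; 0 0 0 0 0 0 85"

```text
time: 3.25
position: [0.5065, -0.4221, 0.0608]
orientation: [-0.001, -0.006, 1.0, 0.001]
force: [-0.1, -0.2, 0.6]
opening: 0.995
grasp_force: 0.0
```

```bash
python3 - <<'E'
from h import *
im,W=wcloud()
m=(np.abs(W[...,2]-.04)<.005)&(np.hypot(W[...,0]-.507,W[...,1]+.413)<.09)
q=W[m];print(len(q),np.round(rect(q),1),q.mean(0))
plan(510.4,-417.3,10,181.4,2)
E
```

```text
21463 [ 510.4 -417.7  120.2   50.4    1.4] [ 0.50185636 -0.4180177   0.03929506]
t 3.3 P [ 507.3 -422.8   62.3] th -179.33 need [-3.1  5.5 52.3] [-0.1  0.  -0.7]
-2 3 26 -0 0 -0.4; -1.2 2.5 26.3 -0.1 0 -0.3
```

arm_command:
  deltas: "-2 3 26 0 0 -0.4 85; -1 2.5 26 0 0 -0.3 85; 0 0 0 0 0 0 85; 0 0 0 0 0 0 40; 0 0 0 0 0 0 40; 0 0 0 0 0 0 40; 0 0 0 0 0 0 40; 0 0 0 0 0 0 40"

```text
time: 4.1
position: [0.5114, -0.4181, 0.0119]
orientation: [0.001, -0.012, 1.0, -0.001]
force: [-0.4, -0.4, 7.9]
opening: 0.579
grasp_force: 43.7
```

arm_command:
  deltas: "0 0 -25 0 0 0 40; 0 0 -40 0 0 0 40; 0 0 -40 0 0 0 40; 0 0 0 0 0 0 40; 0 0 0 0 0 0 40"

```text
time: 4.6
position: [0.5107, -0.4172, 0.116]
orientation: [0.001, -0.012, 1.0, -0.001]
force: [0.1, 0.8, -0.8]
opening: 0.573
grasp_force: 42.8
```

```bash
python3 - <<'E'
from h import *
plan(520.8,-28.5,115,183.75,10)
E
```

```text
t 4.6 P [ 510.7 -417.2  116. ] th -178.58 need [-1.970e+01  3.883e+02  2.000e-01] [-0.1  0.1 -2.3]
-2 39 0 -0 0 -0.2; -2 39 0 -0 0 -0.2; -2 39 0 -0 0 -0.2; -2 39 0 -0 0 -0.2; -3 39 0 -0 0 -0.3; -3 39 0 -0 0 -0.2; -3 38 0 -0 0 -0.3; -3 39 0 -0 0 -0.2; -3 38 0 -0.1 0.1 -0.3; -3.4 38.9 0.3 -0 0 -0.2
```

arm_command:
  deltas: "-2 39 0 0 0 -0.2 40; -2 39 0 0 0 -0.2 40; -2 39 0 0 0 -0.2 40; -2 39 0 0 0 -0.2 40; -3 39 0 0 0 -0.3 40; -3 39 0 0 0 -0.2 40; -3 38 0 0 0 -0.3 40; -3 39 0 0 0 -0.2 40"

```text
time: 5.4
position: [0.5168, -0.1037, 0.1129]
orientation: [-0.001, -0.028, 1.0, 0.0]
force: [0.9, 0.2, -0.8]
opening: 0.583
grasp_force: 42.8
```

arm_command:
  deltas: "-3 38 0 0 0 -0.3 40; -3 39 0 0 0 -0.2 40; 0 0 0 0 0 0 40; 0 0 0 0 0 0 40; 0 0 0 0 0 0 40"

```text
time: 5.9
position: [0.5189, -0.0294, 0.1134]
orientation: [-0.001, -0.032, 0.999, -0.0]
force: [0.2, -0.5, -1.9]
opening: 0.578
grasp_force: 42.7
```

```bash
python3 - <<'E'
from h import *
plan(521.2,-28.5,24,183.75,3)
E
```

```text
t 5.9 P [518.9 -29.4 113.4] th -176.37 need [-2.5  0.8 89.4] [-0.  -0.1 -0.1]
-1 0 30 -0 -0 -0; -1 0 30 -0 -0.1 -0.1; -0.5 0.8 29.4 -0 -0 -0
```

arm_command:
  deltas: "-1 0 30 0 0 0 40; -1 0 30 0 0 0 40; -0.5 0.8 28 0 0 -0.1 40; 0 0 0 0 0 0 40; 0 0 1 0 0 0 40; 0 0 1 0 0 0 40; 0 0 0 0 0 0 40"

```text
time: 6.6
position: [0.5226, -0.0274, 0.0252]
orientation: [0.001, -0.033, 0.999, -0.0]
force: [-0.2, 0.5, -0.8]
opening: 0.582
grasp_force: 43.7
```

arm_command:
  deltas: "0 0 1 0 0 0 40; 0 0 1 0 0 0 40; 0 0 0 0 0 0 40"

```text
time: 6.9
position: [0.5221, -0.027, 0.0224]
orientation: [0.0, -0.033, 0.999, -0.0]
force: [0.5, -0.0, 0.0]
opening: 0.576
grasp_force: 43.7
```

Now down another 1.5 mm and release.

arm_command:
  deltas: "0 -0.5 1 0 0 0 40; 0 -0.5 0.5 0 0 0 40; 0 0 0 0 0 0 40; 0 0 0 0 0 0 70; 0 0 0 0 0 0 70; 0 0 0 0 0 0 70; 0 0 0 0 0 0 70"

```text
time: 7.6
position: [0.5221, -0.0281, 0.0206]
orientation: [-0.0, -0.033, 0.999, -0.0]
force: [0.3, -0.0, -0.1]
opening: 0.821
grasp_force: 0.0
```

arm_command:
  deltas: "0 0 -40 0 0 0 70; 0 0 -45 0 0 0 70; 0 0 -45 0 0 0 85; 0 0 0 0 0 0 85; 0 0 0 0 0 0 85"

```text
time: 8.1
position: [0.5228, -0.0282, 0.1517]
orientation: [0.001, -0.033, 0.999, -0.001]
force: [0.0, -0.5, -0.9]
opening: 0.999
grasp_force: 0.0
```

```bash
cat >> h.py <<'E'
C=np.array([521.8,-28.5]);YAW=3.75
def inbox(x,y,t=0):
    c,s=np.cos(np.radians(YAW)),np.sin(np.radians(YAW));d=np.array([x,y])-C;return np.round([c*d[0]+s*d[1],-s*d[0]+c*d[1],t-YAW],1)
def meas(W,x,y,z,rad,tol=.005):
    m=(np.abs(W[...,2]-z/1000)<tol)&(np.hypot(W[...,0]-x/1000,W[...,1]-y/1000)<rad/1000)
    n,l,st,_=cv2.connectedComponentsWithStats(m.astype(np.uint8));i=1+np.argmax(st[1:,4]);q=W[l==i];r=rect(q)
    print(len(q),np.round(r,1),"inbox",inbox(r[0],r[1],r[4]),"z",np.round(np.median(q[:,2])*1000,1));return r
E
python3 - <<'E'
from h import *
im,W=wcloud();meas(W,522,-28,50,90)
# rim check in box frame
c,s=np.cos(np.radians(YAW)),np.sin(np.radians(YAW));d=W[...,:2]*1000-C;u=c*d[...,0]+s*d[...,1];v=-s*d[...,0]+c*d[...,1]
m=np.abs(W[...,2]-.04)<.004
for nm,k,a in(("front u",m&(u<-60)&(u>-95)&(abs(v)<120),u),("left v",m&(v>125)&(v<160)&(abs(u)<60),v),("right v",m&(v<-125)&(v>-160)&(abs(u)<60),v)):print(nm,k.sum(),np.round(np.percentile(a[k],[2,50,98]),1) if k.sum() else "")
cv2.imwrite("pics/w2.png",im[:,:,::-1])
plan(580,170,150,176.5,8)
E
```

```text
11577 [522.1 -26.9 120.   50.3   3.8] inbox [0.4 1.6 0.1] z 49.3
front u 3797 [-75.5 -71.7 -67.6]
left v 1400 [136.2 139.4 144. ]
right v 1361 [-146.5 -141.9 -138.8]
t 8.15 P [521.6 -28.3 150.3] th -176.19 need [-7.140e+01  1.939e+02  1.000e-01] [-0.  -0.   7.3]
-9 24 0 -0 -0 0.9; -9 24 0 -0 -0 0.9; -8 25 0 -0 -0 0.9; -8 25 0 -0 -0 0.9; -7 25 0 -0 -0 0.9; -7 25 0 -0 -0 0.9; -7 25 0 -0 -0 1; -5.6 24.4 0.1 -0 -0 0.9
```

View pics/w2.png

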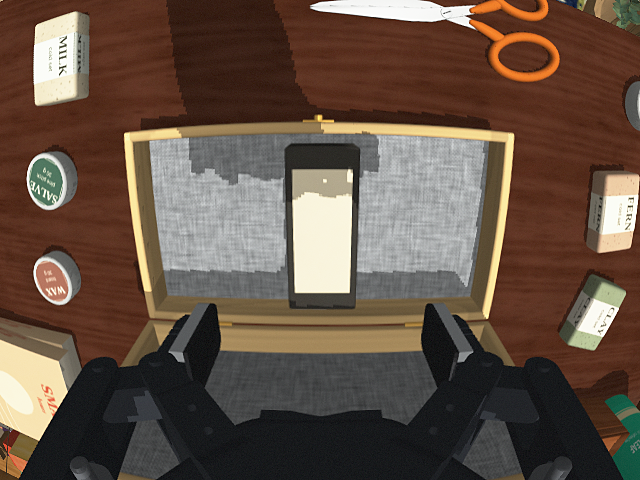

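The view shows the match box straight in the middle of the box (322,225). Next, the green soap.

arm_command:
  deltas: "-5 38 0 0 0 2 85; -5 38 0 0 0 2 85; -5 38 0 0 0 2 85; -5 38 0 0 0 2 85; -5 38 0 0 0 2 85; -5 38 0 0 0 2 85; -4 38 0 0 0 2 85; -2 38 0 0 0 2 85"

```text
time: 8.95
position: [0.5739, 0.2738, 0.148]
orientation: [-0.002, 0.107, 0.994, -0.001]
force: [0.5, -0.6, 0.0]
opening: 0.995
grasp_force: 0.0
```

arm_command:
  deltas: "0 0 0 0 0 1 85; 0 0 0 0 0 0 85"

```text
time: 9.15
position: [0.5733, 0.2736, 0.1483]
orientation: [-0.002, 0.113, 0.994, -0.001]
force: [0.5, -0.2, 0.3]
opening: 0.998
grasp_force: 0.0
```

```bash
python3 - <<'E'
from h import *
im,W=wcloud();print("green",end=" ");r=meas(W,602,277,24.5,65);print("pink",end=" ");meas(W,488,261,24.5,65);print("amber",end=" ");meas(W,376,291,21,50)
plan(r[0],r[1],60,166.5,5)
E
```

```text
green 6106 [605.1 276.4  52.8  78.6  76.1] inbox [103.  298.8  72.4] z 23.1
pink 7498 [490.5 261.2  78.2  52.8   9.6] inbox [-12.2 291.2   5.9] z 23.2
amber 145 [401.8 284.   27.9   4.1  74.4] inbox [-99.3 319.7  70.7] z 19.4
t 9.2 P [573.8 272.  148.6] th 166.87 need [-29.7  11.6  88.5] [-0.2 -0.2  0.4]
-6 2 18 -0 -0 0.1; -6 2 18 -0 -0 0.1; -6 3 17 -0.1 -0.1 0.1; -6 2 18 -0 -0 0; -5.6 2.6 17.5 -0.1 -0.1 0.1
```

arm_command:
  deltas: "-6 2 24 0 0 0.1 85; -6 2 24 0 0 0.2 85; -6 2 24 -0.1 -0.1 0.2 85; -6 2 24 0 0 0.1 85; -5 2 24 -0.1 -0.1 0.2 85; 0 0 10 0 0 0 85; 0 0 0 0 0 0 85; 0 0 0 0 0 0 85"

```text
time: 10.0
position: [0.6057, 0.2756, 0.0214]
orientation: [0.002, 0.122, 0.993, 0.001]
force: [-1.1, 1.2, -0.1]
opening: 0.995
grasp_force: 0.0
```

```bash
python3 - <<'E'
from h import *
plan(604.5,276.2,4,166.1,1)
E
```

```text
t 10.0 P [605.7 275.6  21.4] th 166.0 need [ 1.3  0.2 17.4] [ 0.2  0.2 -0.1]
1.3 0.2 17.4 0.2 0.2 -0.1
```

arm_command:
  deltas: "1 0 9 0.2 0.2 0 85; 0 0 9 0 0 0 85; 0 0 0 0 0 0 85; 0 0 0 0 0 0 42; 0 0 0 0 0 0 42; 0 0 0 0 0 0 42; 0 0 0 0 0 0 42; 0 0 0 0 0 0 42"

```text
time: 10.8
position: [0.605, 0.2768, 0.0033]
orientation: [0.0, 0.122, 0.993, 0.0]
force: [-0.0, 0.5, 2.7]
opening: 0.606
grasp_force: 44.5
```

arm_command:
  deltas: "0 0 -20 0 0 0 42; 0 0 -40 0 0 0 42; 0 0 -40 0 0 0 42; 0 0 -10 0 0 0 42; 0 0 0 0 0 0 42; 0 0 0 0 0 0 42"

```text
time: 11.4
position: [0.6036, 0.2754, 0.1111]
orientation: [-0.001, 0.122, 0.993, -0.001]
force: [0.1, -0.2, -2.1]
opening: 0.605
grasp_force: 44.3
```

```bash
python3 - <<'E'
from h import *
def bx(u,v):
    a=np.radians(YAW);return C+np.array([np.cos(a)*u-np.sin(a)*v,np.sin(a)*u+np.cos(a)*v])
t=bx(1,82);print(np.round(t,1),np.round(bx(0,-83),1))
plan(*t,112,183.75,8)
E
```

```text
[517.4  53.4] [ 527.2 -111.3]
t 11.4 P [603.6 275.4 111.1] th 166.03 need [  30.  -236.3   -0.3] [ -0.1  -0.1 -17.7]
4 -30 -0 -0 -0 -2.2; 5 -29 -0 -0 -0 -2.2; 6 -29 -0 -0 -0 -2.2; 7 -29 -0 -0 -0 -2.2; 8 -29 -0 -0 -0 -2.2; 9 -28 -0 -0 -0 -2.2; 11 -28 -0 -0.1 -0.1 -2.3; 11.1 -27.3 -0.4 -0 -0 -2.2
```

arm_command:
  deltas: "20 -28 0 0 0 -2.2 42; 20 -28 0 0 0 -2.2 42; 6 -29 0 0 0 -2.2 42; 4 -30 0 0 0 -2.2 42; 2 -30 0 0 0 -2.2 42; 3 -30 0 0 0 -2.2 42; 3 -30 0 0 0 -2.2 42; 3 -28 0 0 0 -2.2 42"

```text
time: 12.2
position: [0.5174, 0.0543, 0.1105]
orientation: [-0.002, -0.032, 0.999, -0.0]
force: [0.0, 0.1, -1.2]
opening: 0.603
grasp_force: 44.2
```

arm_command:
  deltas: "0 0 0 0 0 0 42; 0 0 0 0 0 0 42"

```text
time: 12.4
position: [0.5183, 0.0554, 0.111]
orientation: [-0.002, -0.031, 1.0, 0.0]
force: [-0.6, 0.5, -2.1]
opening: 0.608
grasp_force: 44.2
```

```bash
python3 - <<'E'
from h import *
plan(517.4,53.4,18,183.75,3)
E
```

```text
t 12.4 P [518.3  55.4 111. ] th -176.5 need [ 0.7 -2.  93. ] [ 0.  -0.2 -0.2]
0 -1 31 0 -0.1 -0.1; 0 -0 31 0 -0 -0.1; 0.8 -1 31 0 -0.1 -0
```

arm_command:
  deltas: "0 -1 31 0 -0.1 -0.1 42; 0 0 31 0 0 -0.1 42; 0.7 -1 30 0 -0.1 0 42; 0 0 2 0 0 0 42; 0 0 1 0 0 0 42; 0 0 1 0 0 0 42; 0 0 0 0 0 0 42"

```text
time: 13.1
position: [0.5204, 0.055, 0.0181]
orientation: [0.003, -0.034, 0.999, 0.0]
force: [-0.8, 0.3, -1.9]
opening: 0.609
grasp_force: 44.1
```

arm_command:
  deltas: "0 0 1 0 0 0 42; 0 0 0 0 0 0 42; 0 0 1 0 0 0 42; 0 0 0 0 0 0 42"

```text
time: 13.5
position: [0.5192, 0.0542, 0.0149]
orientation: [0.002, -0.033, 0.999, -0.0]
force: [0.1, 0.3, -1.6]
opening: 0.599
grasp_force: 44.1
```

```bash
python3 - <<'E'
from h import *
plan(517.4,53.4,13.5,183.75,1);print(pose()[2]["force"])
E
```

```text
t 13.5 P [519.2  54.2  14.9] th -176.18 need [ 1.8 -0.7  1.4] [-0.   0.2  0.1]
1.8 -0.7 1.4 -0 0.2 0.1
[ 0.11527409  0.26838677 -1.60500544]
```

arm_command:
  deltas: "1 -0.5 1 0 0 0 42; 0 0 0 0 0 0 42; 0 0 0.5 0 0 0 42; 0 0 0 0 0 0 42; 0 0 0 0 0 0 68; 0 0 0 0 0 0 68; 0 0 0 0 0 0 68; 0 0 0 0 0 0 68"

```text
time: 14.3
position: [0.5184, 0.0538, 0.0134]
orientation: [0.002, -0.033, 0.999, 0.0]
force: [0.9, -0.4, -0.2]
opening: 0.799
grasp_force: 0.0
```

arm_command:
  deltas: "0 0 -30 0 0 0 68; 0 0 -50 0 0 0 68; 0 0 -50 0 0 0 85; 0 0 0 0 0 0 85; 0 0 0 0 0 0 85; 0 0 0 0 0 0 85"

```text
time: 14.9
position: [0.5168, 0.0533, 0.1424]
orientation: [0.001, -0.033, 0.999, -0.0]
force: [-0.8, -0.6, -0.3]
opening: 0.99
grasp_force: 0.0
```

```bash
python3 - <<'E'
from h import *
plan(460,250,148,189.5,7)
im,W=wcloud();meas(W,517,54,34.5,55);meas(W,522,-28,50,80)
E
```

```text
t 14.9 P [516.8  53.3 142.4] th -176.18 need [ 43.6 200.   -5.8] [-0.   0.1 -5.7]
6 29 -1 -0 0 -0.8; 6 29 -1 -0 0 -0.8; 5 29 -1 -0 0 -0.8; 5 29 -1 -0 0 -0.8; 5 28 -1 -0 0 -0.8; 4 29 -0 -0 0 -0.8; 4.2 28.6 -0.8 -0 0.1 -0.9
7353 [518.8  54.2  78.5  52.2   3.7] inbox [ 2.4 82.8 -0. ] z 33.2
10752 [522.1 -26.6 120.3  50.9   3.9] inbox [0.5 1.9 0.2] z 49.3
```

arm_command:
  deltas: "6 34 0 0 0 -1 85; 5 34 0 0 0 -1 85; 5 34 0 0 0 -1 85; 5 34 0 0 0 -1 85; 4 34 0 0 0 -1 85; 4 31 0 0 0 -0.7 85; 0 0 0 0 0 0 85; 0 0 0 0 0 0 85"

```text
time: 15.75
position: [0.4658, 0.2505, 0.1418]
orientation: [0.0, -0.084, 0.996, -0.0]
force: [0.3, -1.2, -0.4]
opening: 0.994
grasp_force: 0.0
```

```bash
python3 - <<'E'
from h import *
im,W=wcloud();r=meas(W,490,261,24.5,60);meas(W,376,291,21,50)
plan(r[0],r[1],30,180+r[4],4)
E
```

```text
6380 [490.1 261.6  78.9  52.2   8.3] inbox [-12.7 291.5   4.5] z 23.2
4227 [378.  290.3  52.7  53.   57.1] inbox [-122.7  327.5   53.3] z 19.9
t 15.8 P [466.4 249.3 141.8] th -170.48 need [-25.3   8.3 111.9] [-0.1  0.1  1.3]
-6 2 28 -0 0 0.3; -6 2 28 -0 0 0.3; -7 2 28 -0 0 0.3; -6.2 2.6 27.9 -0.1 0.1 0.4
```

arm_command:
  deltas: "-6 2 28 0 0 0.1 85; -6 2 28 0 0 0.1 85; -6 2 28 0 0 0.1 85; -6 2 28 0 0 0 85; 0 0 0 0 0 0 85; 0 0 0 0 0 0 85"

```text
time: 16.4
position: [0.4896, 0.2609, 0.0309]
orientation: [0.001, -0.08, 0.997, -0.001]
force: [0.3, 0.7, 0.4]
opening: 0.994
grasp_force: 0.0
```

```bash
python3 - <<'E'
from h import *
im,W=wcloud();meas(W,490,261,24.5,60)
plan(490.2,261.0,4,189.2,1)
E
```

```text
16723 [490.1 261.1  78.4  52.8   8.7] inbox [-12.7 291.1   4.9] z 23.2
t 16.45 P [490.2 261.7  31.9] th -170.84 need [ 0.2 -0.6 27.9] [-0.   0.2 -0. ]
0.2 -0.6 27.9 -0 0.2 -0
```

arm_command:
  deltas: "0 -0.5 14 0 0 0.2 85; 0 0 13 0 0 0.2 85; 0 0 0 0 0 0 85; 0 0 0 0 0 0 42; 0 0 0 0 0 0 42; 0 0 0 0 0 0 42; 0 0 0 0 0 0 42; 0 0 0 0 0 0 42"

```text
time: 17.25
position: [0.4903, 0.2621, 0.0048]
orientation: [0.002, -0.077, 0.997, 0.0]
force: [-0.4, -0.5, 3.0]
opening: 0.602
grasp_force: 43.4
```

arm_command:
  deltas: "0 0 -20 0 0 0 42; 0 0 -40 0 0 0 42; 0 0 -40 0 0 0 42; 0 0 -20 0 0 0 42; 0 0 0 0 0 0 42; 0 0 0 0 0 0 42"

```text
time: 17.85
position: [0.4891, 0.261, 0.1235]
orientation: [0.001, -0.077, 0.997, -0.001]
force: [-0.1, 0.0, -1.4]
opening: 0.603
grasp_force: 43.0
```

```bash
python3 - <<'E'
from h import *
plan(518.8,53.5,122,183.6,7)
E
```

```text
t 17.85 P [489.1 261.  123.5] th -171.19 need [   2.4 -209.6    1.8] [-0.1  0.2  5.2]
0 -30 0 -0 0 0.7; 0 -30 0 -0 0 0.8; -0 -30 0 -0 0 0.7; -1 -30 0 -0 0 0.8; -1 -30 1 -0 0.1 0.7; -2 -30 0 -0 0 0.8; -1.7 -29.5 0.7 -0.1 0.1 0.7
```

arm_command:
  deltas: "0 -30 0 0 0 0.7 42; 0 -30 0 0 0 0.8 42; 0 -30 0 0 0 0.7 42; -1 -30 0 0 0 0.8 42; -1 -30 1 0 0.1 0.7 42; -2 -30 0 0 0 0.8 42; -1.7 -29.5 0.7 -0.1 0.1 0.7 42; 0 0 0 0 0 0 42"

```text
time: 18.65
position: [0.5181, 0.048, 0.1198]
orientation: [-0.003, -0.028, 1.0, -0.001]
force: [-0.3, -0.3, -1.7]
opening: 0.604
grasp_force: 42.9
```

arm_command:
  deltas: "0 0 0 0 0 0 42; 0 0 30 0 0 0 42; 0 0 30 0 0 0 42; 0 0 15 0 0 0 42; 0 0 0 0 0 0 42; 0 0 0 0 0 0 42"

```text
time: 19.25
position: [0.5194, 0.0554, 0.0479]
orientation: [0.0, -0.032, 0.999, 0.001]
force: [1.2, -0.2, -1.0]
opening: 0.605
grasp_force: 42.8
```

```bash
python3 - <<'E'
from h import *
plan(518.6,53.6,40,183.6,1)
E
```

```text
t 19.25 P [519.4  55.4  47.9] th -176.29 need [ 0.9 -1.7  7.9] [0.1 0.  0.1]
0.9 -1.7 7.9 0.1 0 0.1
```

arm_command:
  deltas: "0.5 -1 4 0 0 0 42; 0 0 2 0 0 0 42; 0 0 0 0 0 0 42; 0 0 0 0 0 0 42"

```text
time: 19.65
position: [0.5191, 0.0532, 0.042]
orientation: [0.0, -0.032, 1.0, 0.001]
force: [-0.4, 0.0, -1.8]
opening: 0.608
grasp_force: 42.8
```

```bash
python3 - <<'E'
from h import *
for i in range(4): P,M,s=pose();print(P.round(1),s["force"].round(1));optics.grab_frame("wrist")
plan(518.6,53.6,39,183.6,1)
E
```

```text
[519.1  53.2  42. ] [-0.4  0.  -1.8]
[519.1  53.2  42. ] [-0.5  0.  -1.1]
[519.   53.2  41.9] [ 0.2 -0.3 -1.1]
[519.   53.2  41.8] [-0.1  0.2 -0.8]
t 19.85 P [518.9  53.3  41.8] th -176.37 need [0.3 0.3 2.8] [0.1 0.  0. ]
0.3 0.3 2.8 0.1 0 0
```

arm_command:
  deltas: "0.3 0.3 1.5 0 0 0 42; 0 0 1 0 0 0 42; 0 0 0 0 0 0 42; 0 0 0 0 0 0 42"

```text
time: 20.25
position: [0.5185, 0.0536, 0.0391]
orientation: [-0.0, -0.032, 0.999, 0.001]
force: [0.7, 0.9, -0.9]
opening: 0.607
grasp_force: 42.9
```

arm_command:
  deltas: "0 0 0.7 0 0 0 42; 0 0 0 0 0 0 42; 0 0 0 0 0 0 66; 0 0 0 0 0 0 66; 0 0 0 0 0 0 66; 0 0 0 0 0 0 66"

```text
time: 20.85
position: [0.5185, 0.0536, 0.0383]
orientation: [-0.0, -0.032, 0.999, 0.001]
force: [0.5, -0.2, 0.4]
opening: 0.775
grasp_force: 0.0
```

arm_command:
  deltas: "0 0 -30 0 0 0 66; 0 0 -50 0 0 0 66; 0 0 -30 0 0 0 85; 0 0 0 0 0 0 85; 0 0 0 0 0 0 85; 0 0 0 0 0 0 85"

```text
time: 21.45
position: [0.5174, 0.053, 0.1471]
orientation: [-0.001, -0.032, 0.999, 0.001]
force: [-0.4, -0.1, -0.6]
opening: 0.993
grasp_force: 0.0
```

```bash
python3 - <<'E'
from h import *
im,W=wcloud();meas(W,517,54,59,55);cv2.imwrite("pics/w3.png",im[:,:,::-1])
plan(560,-290,149,183.75,9)
E
```

```text
8530 [518.2  54.1  78.2  53.2   3.5] inbox [ 1.8 82.7 -0.3] z 57.2
t 21.5 P [517.3  53.  146.9] th -176.37 need [ -20.9 -345.    -2.7] [ 0.1 -0.2 -0.1]
-2 -38 -0 0 -0 -0; -2 -38 -0 0 -0 -0; -2 -38 -0 0 -0 -0; -2 -39 -0 0 -0 -0; -3 -38 -1 0 -0 -0; -2 -39 -0 0 -0 -0; -3 -38 -1 0 -0.1 -0; -2 -39 -0 0 -0 -0.1; -2.8 -38 -0.7 0.1 -0.1 -0
```

View pics/w3.png

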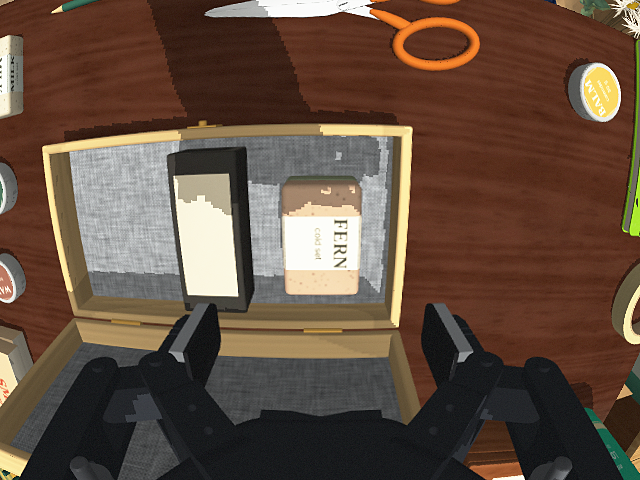

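Pink lies squarely on green (offset 0.6 mm), at (321,236) in the picture. Next, the brown tin.

arm_command:
  deltas: "-1 -43 0 0 0 0 85; -1 -43 0 0 0 0 85; -1 -43 0 0 0 0 85; -1 -43 0 0 0 0 85; -2 -43 0 0 0 0 85; -4 -43 0 0 0 0 85; -5 -43 0 0 0 0 85; -5 -43 0 0 0 0 85"

```text
time: 22.3
position: [0.5594, -0.2901, 0.146]
orientation: [-0.001, -0.032, 0.999, 0.001]
force: [1.1, 0.2, -1.1]
opening: 1.0
grasp_force: 0.0
```

arm_command:
  deltas: "0 0 0 0 0 0 85; 0 0 0 0 0 0 85; 0 0 0 0 0 0 85"

```text
time: 22.6
position: [0.5599, -0.2866, 0.1467]
orientation: [-0.001, -0.033, 0.999, 0.002]
force: [0.2, 0.9, 0.2]
opening: 0.994
grasp_force: 0.0
```

```bash
cat >> h.py <<'E'
def tin(W,x,y,z):
    m=(np.abs(W[...,2]-z/1000)<.005)&(np.hypot(W[...,0]-x/1000,W[...,1]-y/1000)<.04)
    q=W[m][:,:2]*1000;(a,b),r=cv2.minEnclosingCircle(q.astype(np.float32));print("tin",len(q),round(a,1),round(b,1),"r",round(r,1),"mean",q.mean(0).round(1),"inbox",inbox(a,b),"z",(np.median(W[m][:,2])*1000).round(1));return a,b
E
python3 - <<'E'
from h import *
im,W=wcloud();r=tin(W,597,-292,21);tin(W,495,-280,21)
plan(*r,30,183.75,4)
m=(W[...,0]>.56)&(W[...,0]<.66)&(W[...,1]<-.22)&(W[...,1]>-.38)&(W[...,2]>.03);print("obst",m.sum(),W[m].min(0),W[m].max(0)) if m.any() else print("clear")
E
```

```text
tin 3340 598.7 -293.6 r 27.3 mean [ 597.5 -293.7] inbox [  59.4 -269.6   -3.8] z 19.8
tin 4195 498.1 -281.7 r 26.9 mean [ 497.9 -281.9] inbox [ -40.2 -251.1   -3.8] z 19.9
t 22.65 P [ 560.1 -286.4  147.1] th -176.21 need [-38.2 -10.1 117.1] [ 0.2 -0.1  0. ]
-10 -3 29 0 -0 0; -9 -2 29 0.1 -0 0; -10 -3 30 0 -0 0; -9.2 -2 29.1 0.1 -0.1 0
obst 6451 [ 0.56000322 -0.35751605  0.15782227] [ 0.57841251 -0.22000425  0.24442811]
```

arm_command:
  deltas: "-10 -2 29 0.1 0 0 85; -9 -2 29 0.1 0 0 85; -10 -3 29 0 0 0 85; -9 -2 29 0 0 0 85; 0 0 0 0 0 0 85; 0 0 0 0 0 0 85"

```text
time: 23.25
position: [0.5987, -0.2936, 0.0319]
orientation: [-0.0, -0.033, 0.999, -0.0]
force: [0.4, 0.4, 0.9]
opening: 0.992
grasp_force: 0.0
```

```bash
python3 - <<'E'
from h import *
im,W=wcloud();r=tin(W,597,-292,21)
plan(598.5,-293.8,2.5,183.75,1)
E
```

```text
tin 9248 598.7 -293.8 r 27.1 mean [ 596.8 -293.9] inbox [  59.4 -269.7   -3.8] z 19.9
t 23.3 P [ 599.3 -294.3   33.1] th -176.28 need [ 0.8  0.7 30.6] [-0.1  0.1 -0. ]
0.8 0.7 30.6 -0.1 0.1 -0
```

arm_command:
  deltas: "0.5 0.3 15 0 0 0 85; 0 0 15 0 0 0 85; 0 0 0 0 0 0 85; 0 0 0 0 0 0 44; 0 0 0 0 0 0 44; 0 0 0 0 0 0 44; 0 0 0 0 0 0 44; 0 0 0 0 0 0 44"

```text
time: 24.1
position: [0.599, -0.2953, 0.0027]
orientation: [0.001, -0.032, 0.999, -0.001]
force: [1.2, 0.1, 3.7]
opening: 0.612
grasp_force: 42.3
```

arm_command:
  deltas: "0 0 -20 0 0 0 44; 0 0 -40 0 0 0 44; 0 0 -40 0 0 0 44; 0 0 0 0 0 0 44; 0 0 0 0 0 0 44; 0 0 0 0 0 0 44"

```text
time: 24.7
position: [0.5969, -0.2947, 0.1004]
orientation: [-0.001, -0.032, 0.999, -0.001]
force: [0.4, -0.2, -0.8]
opening: 0.609
grasp_force: 42.0
```

```bash
python3 - <<'E'
from h import *
plan(527.2,-111.3,102,183.75,6)
E
```

```text
t 24.7 P [ 596.9 -294.7  100.4] th -176.37 need [ 58.  187.5  -1.6] [-0.1 -0.1 -0.1]
10 31 -0 -0 -0 -0; 10 31 -0 -0 -0 -0; 9 31 -0 -0 -0 -0; 10 31 -1 -0 -0 -0; 9 32 -0 -0 -0.1 -0.1; 9.9 31.5 -0.7 -0.1 -0 -0
```

arm_command:
  deltas: "25 12 0 0 0 0 44; 25 20 0 0 0 0 44; 8 30 0 0 0 0 44; 0 35 0 0 0 0 44; 0 35 0 0 0 0 44; 0 35 0 0 0 0 44; 0 20 0 0 0 0 44; 0 0 0 0 0 0 44"

```text
time: 25.5
position: [0.5271, -0.1077, 0.1003]
orientation: [-0.001, -0.035, 0.999, 0.0]
force: [0.5, -0.6, -0.7]
opening: 0.61
grasp_force: 42.0
```

arm_command:
  deltas: "0 0 25 0 0 0 44; 0 0 30 0 0 0 44; 0 0 20 0 0 0 44; 0 0 5 0 0 0 44; 0 0 0 0 0 0 44; 0 0 0 0 0 0 44"

```text
time: 26.1
position: [0.5291, -0.1126, 0.022]
orientation: [0.001, -0.031, 1.0, -0.001]
force: [-0.5, -1.0, 0.1]
opening: 0.606
grasp_force: 42.0
```

```bash
python3 - <<'E'
from h import *
plan(527.2,-111.3,12.5,183.75,1);print(pose()[2]["force"])
E
```

```text
t 26.1 P [ 529.1 -112.6   22. ] th -176.41 need [1.8 1.4 9.5] [-0.1  0.1 -0.2]
1.8 1.4 9.5 -0.1 0.1 -0.2
[-0.52163563 -0.97946692  0.07516422]
```

arm_command:
  deltas: "1 0.5 4 0 0 0 44; 0 0 2.5 0 0 0 44; 0 0 0 0 0 0 44; 0 0 1 0 0 0 44; 0 0 0 0 0 0 44; 0 0 0 0 0 0 44"

```text
time: 26.7
position: [0.5275, -0.1117, 0.0141]
orientation: [0.0, -0.032, 0.999, -0.001]
force: [0.7, -0.4, 0.1]
opening: 0.613
grasp_force: 42.0
```

```bash
python3 - <<'E'
from h import *
plan(527.2,-111.3,12.5,183.75,1);print(pose()[2]["force"])
E
```

```text
t 26.7 P [ 527.5 -111.7   14.1] th -176.37 need [0.3 0.4 1.6] [-0.1  0.  -0.1]
0.3 0.4 1.6 -0.1 0 -0.1
[ 0.72502603 -0.37049851  0.06205369]
```

arm_command:
  deltas: "0 0 1 0 0 0 44; 0 0 0.4 0 0 0 44; 0 0 0 0 0 0 44; 0 0 0 0 0 0 68; 0 0 0 0 0 0 68; 0 0 0 0 0 0 68; 0 0 0 0 0 0 68"

```text
time: 27.4
position: [0.5275, -0.1117, 0.0126]
orientation: [0.0, -0.032, 0.999, -0.001]
force: [-0.2, -0.7, 0.3]
opening: 0.799
grasp_force: 0.0
```

arm_command:
  deltas: "0 0 -30 0 0 0 68; 0 0 -50 0 0 0 68; 0 0 -50 0 0 0 85; 0 0 -10 0 0 0 85; 0 0 0 0 0 0 85; 0 0 0 0 0 0 85"

```text
time: 28.0
position: [0.5264, -0.1116, 0.1515]
orientation: [-0.001, -0.032, 1.0, -0.001]
force: [0.8, 0.5, 0.1]
opening: 0.997
grasp_force: 0.0
```

```bash
python3 - <<'E'
from h import *
im,W=wcloud();tin(W,528,-111,31)
plan(380,291,150,183.75,9)
E
```

```text
tin 3891 527.9 -110.9 r 27.3 mean [ 526.8 -111.1] inbox [  0.7 -82.6  -3.8] z 29.8
t 28.05 P [ 526.  -111.5  150.8] th -176.37 need [120.2 410.9   0.8] [-0.1 -0.2 -0.1]
13 46 0 -0 -0 -0; 13 46 0 -0 -0 -0; 13 46 0 -0 -0 -0; 14 45 0 -0 -0 -0; 13 46 0 -0 -0 -0; 14 45 0 -0 -0 -0; 13 46 0 -0 -0.1 -0; 14 45 0 -0 -0 -0.1; 13.1 45.9 0.7 -0.1 -0.1 -0
```

arm_command:
  deltas: "10 46 0 0 0 0 85; 10 46 0 0 0 0 85; 12 46 0 0 0 0 85; 14 46 0 0 0 0 85; 15 46 0 0 0 0 85; 18 46 0 0 0 0 85; 20 46 0 0 0 0 85; 20 46 0 0 0 0 85"

```text
time: 28.85
position: [0.3834, 0.2487, 0.1503]
orientation: [-0.001, -0.032, 1.0, -0.002]
force: [1.0, -0.3, -0.1]
opening: 0.993
grasp_force: 0.0
```

arm_command:
  deltas: "10 30 0 0 0 0 85; 0 0 0 0 0 0 85; 0 0 0 0 0 0 85; 0 0 0 0 0 0 85"

```text
time: 29.25
position: [0.3737, 0.2755, 0.1507]
orientation: [-0.001, -0.031, 1.0, -0.002]
force: [-0.4, -0.2, -0.1]
opening: 0.996
grasp_force: 0.0
```

```bash
python3 - <<'E'
from h import *
im,W=wcloud();r=tin(W,377,290.5,21)
cv2.imwrite("pics/w4.png",im[:,:,::-1])
plan(*r,30,183.75,4)
E
```

```text
tin 3605 377.3 291.0 r 27.2 mean [376.5 290.6] inbox [-123.3  328.3   -3.8] z 19.9
t 29.3 P [374.  275.4 150.9] th -176.53 need [ -4.4  15.7 120.8] [-0.2 -0.1 -0.3]
-1 4 30 -0 -0 -0.1; -1 4 30 -0.1 -0 -0.1; -1 4 30 -0 -0 -0; -1.5 3.6 30.8 -0.1 -0.1 -0.1
```

View pics/w4.png

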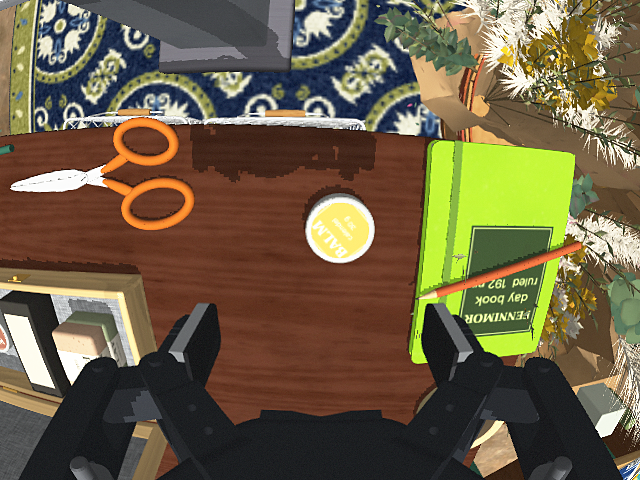

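The amber tin is at (340,229) in the wrist picture and the notebook edge at about column 418, so I approach with only 70 mm opening.

arm_command:
  deltas: "-1 4 30 -0.1 0 -0.1 70; -1 4 30 -0.1 0 -0.1 70; -1 4 30 0 0 0 70; -1 3 30 0 0 -0.1 70; 0 0 0 0 0 0 70; 0 0 0 0 0 0 70; 0 0 0 0 0 0 70"

```text
time: 30.0
position: [0.3778, 0.2927, 0.0332]
orientation: [0.001, -0.034, 0.999, 0.001]
force: [0.6, 0.7, 0.2]
opening: 0.819
grasp_force: 0.0
```

```bash
python3 - <<'E'
from h import *
im,W=wcloud();r=tin(W,377,290.5,21)
m=(W[...,1]>.32)&(W[...,1]<.36)&(abs(W[...,0]-.377)<.03)&(W[...,2]>.004)&(W[...,2]<.03);print("book",m.sum(),np.round(np.percentile(W[m],2,axis=0),3)) if m.any() else 0
plan(377.2,290.6,2.5,183.75,1)
E
```

```text
tin 9154 377.6 290.7 r 27.2 mean [375.5 290.5] inbox [-123.   327.9   -3.8] z 19.8
book 45 [0.347 0.359 0.011]
t 30.05 P [377.9 292.9  33.3] th -176.14 need [ 1.  -2.3 30.8] [0.2 0.1 0.1]
1 -2.3 30.8 0.2 0.1 0.1
```

arm_command:
  deltas: "0.5 -2 0 0 0 0 70; 0 0 15 0.1 0 0 70; 0 0 15 0 0 0 70; 0 0 0 0 0 0 70; 0 0 0 0 0 0 44; 0 0 0 0 0 0 44; 0 0 0 0 0 0 44; 0 0 0 0 0 0 44"

```text
time: 30.85
position: [0.3769, 0.2911, 0.003]
orientation: [0.001, -0.034, 0.999, 0.0]
force: [-1.7, -0.5, 6.0]
opening: 0.608
grasp_force: 42.1
```

arm_command:
  deltas: "0 0 -20 0 0 0 44; 0 0 -50 0 0 0 44; 0 0 -50 0 0 0 44; 0 0 0 0 0 0 44; 0 0 0 0 0 0 44; 0 0 0 0 0 0 44"

```text
time: 31.45
position: [0.3757, 0.2896, 0.121]
orientation: [-0.001, -0.034, 0.999, -0.001]
force: [0.2, -0.3, -0.6]
opening: 0.613
grasp_force: 42.2
```

```bash
python3 - <<'E'
from h import *
plan(527.4,-111.7,123,183.75,10)
E
```

```text
t 31.45 P [375.7 289.6 121. ] th -176.08 need [-123.9 -410.7   -1.5] [-0.1 -0.1  0.2]
-12 -41 -0 -0 -0 0; -12 -41 -0 -0 -0 0; -12 -41 -0 -0 -0 0; -13 -41 -0 -0 -0 0; -12 -41 -0 -0 -0 0; -13 -41 -0 -0 -0 0; -12 -41 -0 -0 -0 0; -13 -41 -1 -0 -0 0.1; -13 -41 -0 -0 -0 0; -12.1 -41.7 -0.5 -0.1 -0.1 0.1
```

arm_command:
  deltas: "-12 -41 0 0 0 0 44; -12 -41 0 0 0 0 44; -12 -41 0 0 0 0 44; -13 -41 0 0 0 0 44; -12 -41 0 0 0 0 44; -13 -41 0 0 0 0 44; -12 -41 0 0 0 0 44; -13 -41 0 0 0 0 44"

```text
time: 32.25
position: [0.4964, -0.0316, 0.1201]
orientation: [-0.002, -0.034, 0.999, 0.0]
force: [0.2, -0.3, 0.4]
opening: 0.608
grasp_force: 42.2
```

arm_command:
  deltas: "-13 -41 0 0 0 0 44; -12 -41.7 0 -0.1 -0.1 0.2 44; 0 0 0 0 0 0 44; 0 0 30 0 0 0 44; 0 0 30 0 0 0 44; 0 0 16 0 0 0 44; 0 0 0 0 0 0 44; 0 0 0 0 0 0 44"

```text
time: 33.05
position: [0.5283, -0.1099, 0.0458]
orientation: [0.001, -0.033, 0.999, 0.001]
force: [0.8, -0.7, -0.1]
opening: 0.614
grasp_force: 42.3
```

```bash
python3 - <<'E'
from h import *
plan(527.3,-111.7,36,183.75,1);print(pose()[2]["force"])
E
```

```text
t 33.05 P [ 528.3 -109.9   45.8] th -176.22 need [ 1.1 -1.8  9.8] [0.1 0.1 0. ]
1.1 -1.8 9.8 0.1 0.1 0
[ 0.79889319 -0.67618724 -0.13829491]
```

Target height about 34.

arm_command:
  deltas: "0.5 -1 4 0 0 0 44; 0 0 3 0 0 0 44; 0 0 0 0 0 0 44; 0 0 0 0 0 0 44; 0 0 0 0 0 0 44"

```text
time: 33.55
position: [0.5281, -0.1116, 0.0392]
orientation: [0.001, -0.032, 0.999, 0.001]
force: [0.5, 0.1, -0.6]
opening: 0.608
grasp_force: 42.3
```

```bash
python3 - <<'E'
from h import *
plan(527.3,-111.7,34,183.75,1);print(pose()[2]["force"])
E
```

```text
t 33.55 P [ 528.1 -111.6   39.2] th -176.28 need [ 0.8 -0.1  5.2] [ 0.1  0.1 -0. ]
0.8 -0.1 5.2 0.1 0.1 -0
[ 0.4580864   0.05683138 -0.55435737]
```

arm_command:
  deltas: "0.7 0 3 0.1 0.1 0 44; 0 0 0 0 0 0 44; 0 0 1 0 0 0 44; 0 0 0 0 0 0 44; 0 0 0 0 0 0 44"

```text
time: 34.05
position: [0.5271, -0.1115, 0.0349]
orientation: [-0.0, -0.033, 0.999, -0.0]
force: [0.1, 0.1, -0.2]
opening: 0.612
grasp_force: 42.3
```

arm_command:
  deltas: "0 0 1 0 0 0 44; 0 0 0.5 0 0 0 44; 0 0 0 0 0 0 44; 0 0 0 0 0 0 68; 0 0 0 0 0 0 68; 0 0 0 0 0 0 68; 0 0 0 0 0 0 68"

```text
time: 34.75
position: [0.5271, -0.1116, 0.0333]
orientation: [-0.0, -0.033, 0.999, -0.0]
force: [0.4, 0.1, 0.8]
opening: 0.8
grasp_force: 0.0
```

arm_command:
  deltas: "0 0 -30 0 0 0 68; 0 0 -50 0 0 0 68; 0 0 -35 0 0 0 68; 0 0 0 0 0 0 40; 0 0 0 0 0 0 40; 0 0 0 0 0 0 0"

```text
time: 35.35
position: [0.526, -0.1116, 0.1471]
orientation: [-0.001, -0.032, 0.999, 0.0]
force: [-1.0, -0.7, -0.5]
opening: 0.312
grasp_force: 0.0
```

```bash
python3 - <<'E'
from h import *
im,W=wcloud();tin(W,528,-111,52);meas(W,522,-28,50,80);meas(W,518,54,59,55)
cv2.imwrite("pics/w5.png",im[:,:,::-1])
a=optics.grab_frame("scene");cv2.imwrite("pics/s5.png",a[0][:,:,::-1])
Wc=cloud("scene",a[1]);m=(Wc[...,0]>.57)&(Wc[...,0]<.75)&(abs(Wc[...,1]+.03)<.1)&(Wc[...,2]>.15)&(Wc[...,2]<.22)&(a[1]>0);q=Wc[m];print("lid",len(q),np.percentile(q,[1,99],axis=0).round(3))
E
```

```text
tin 4636 528.3 -111.0 r 27.1 mean [ 527. -111.] inbox [  1.  -82.7  -3.8] z 51.1
10514 [521.9 -27.  120.1  50.8   3.9] inbox [0.2 1.5 0.2] z 49.4
5241 [518.   53.6  77.5  53.4   4. ] inbox [ 1.5 82.2  0.3] z 57.2
lid 1180 [[ 0.608 -0.128  0.151]
 [ 0.647  0.069  0.199]]
```

View pics/w5.png

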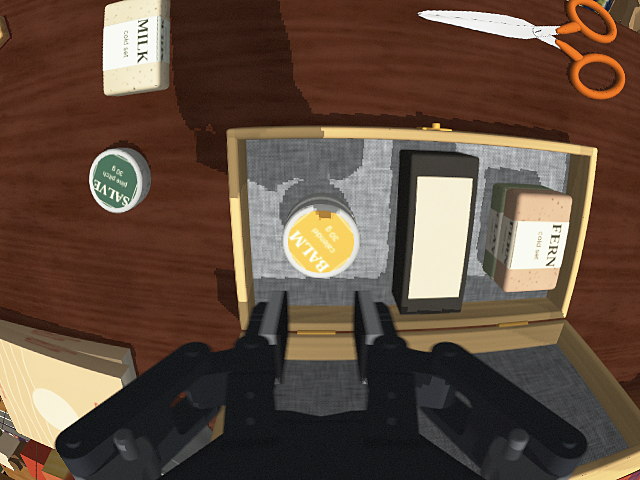

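All five are in place and square, and the bystanders haven't moved. Now the lid: fingers shut, up and over, then behind it.

arm_command:
  deltas: "0 0 -45 0 0 0 0; 0 0 -45 0 0 0 0; 0 0 -35 0 0 0 0; 0 0 0 0 0 0 0; -40 20 0 0 0 0 0; -45 25 0 0 0 0 0; -45 25 0 0 0 0 0; -40 25 0 0 0 0 0"

```text
time: 36.25
position: [0.6891, -0.0069, 0.2705]
orientation: [-0.002, -0.032, 0.999, -0.0]
force: [0.4, -0.3, 0.2]
opening: 0.003
grasp_force: 0.0
```

```bash
python3 - <<'E'
from h import *
plan(688,-18,170,183.75,4)
im,W=wcloud();cv2.imwrite("pics/w6.png",im[:,:,::-1])
P,M,s=pose();t=(W-P/1000)@M  # tool coords
ok=np.isfinite(W[...,0])&(W[...,2]>.08)&(abs(W[...,0]-.69)<.07)&(abs(W[...,1]+.02)<.1)
print("tall near", ok.sum(), np.percentile(W[ok],[1,50,99],axis=0).round(3) if ok.any() else "")
E
```

```text
t 36.25 P [689.1  -6.9 270.5] th -176.32 need [  1.5 -11.  100.5] [-0.  -0.2 -0.1]
0 -3 25 -0 -0.1 -0; 1 -3 25 -0 -0 -0; 0 -3 25 -0 -0.1 -0; 0.7 -2 25.5 -0 -0 -0.1
tall near 68756 [[ 0.621 -0.11   0.192]
 [ 0.678 -0.009  0.342]
 [ 0.7    0.065  0.37 ]]
```

View pics/w6.png

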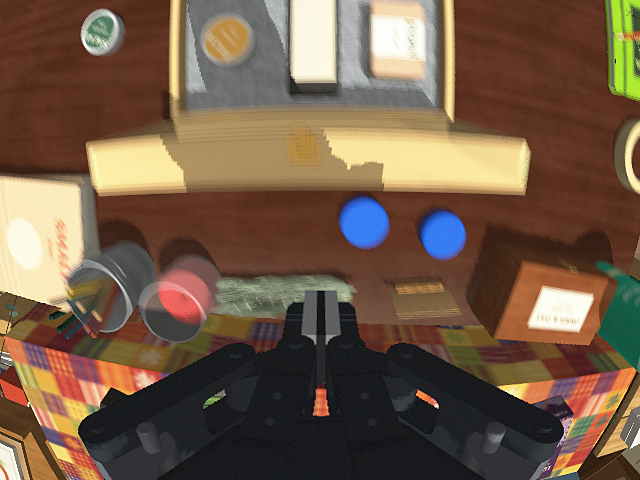

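The lid's top rear edge is at rows 130-190, the fingers (320,300) are behind it near its middle, and the space is clear. Going down, then pushing.

arm_command:
  deltas: "0 -2 25 0 0 0 0; 0 -2 25 0 0 0 0; 0 -2 25 0 0 0 0; 0 -2 25 0 0 0 0; 0 0 0 0 0 0 0; 0 0 0 0 0 0 0"

```text
time: 36.9
position: [0.6879, -0.0153, 0.1722]
orientation: [-0.001, -0.033, 0.999, 0.0]
force: [0.3, 0.6, 0.5]
opening: -0.002
grasp_force: 0.0
```

arm_command:
  deltas: "10 0 0 0 0 0 0; 10 0 0 0 0 0 0; 10 0 0 0 0 0 0; 10 0 0 0 0 0 0; 10 0 0 0 0 0 0; 10 0 0 0 0 0 0; 10 0 0 0 0 0 0; 10 0 0 0 0 0 0"

```text
time: 37.7
position: [0.6079, -0.0206, 0.1734]
orientation: [-0.0, -0.033, 0.999, -0.0]
force: [1.6, 0.3, 1.7]
opening: -0.001
grasp_force: 0.5
```

arm_command:
  deltas: "10 0 0 0 0 0 0; 10 0 0 0 0 0 0; 10 0 0 0 0 0 0; 10 0 0 0 0 0 0; 10 0 0 0 0 0 0; 10 0 0 0 0 0 0; 8 0 0 0 0 0 0; 0 0 0 0 0 0 0"

```text
time: 38.5
position: [0.5397, -0.0251, 0.1734]
orientation: [-0.0, -0.032, 0.999, -0.001]
force: [0.7, 0.2, -0.2]
opening: 0.0
grasp_force: 0.0
```

```bash
python3 - <<'E'
from h import *
a=optics.grab_frame("scene");cv2.imwrite("pics/s6.png",cv2.resize(a[0][150:390,200:520,::-1],(640,480)))
print(pose()[0],pose()[2]["force"])
E
```

```text
[540.55175    -25.1381881  173.48094063] [0.09891377 0.10754105 0.43489711]
```

View pics/s6.png

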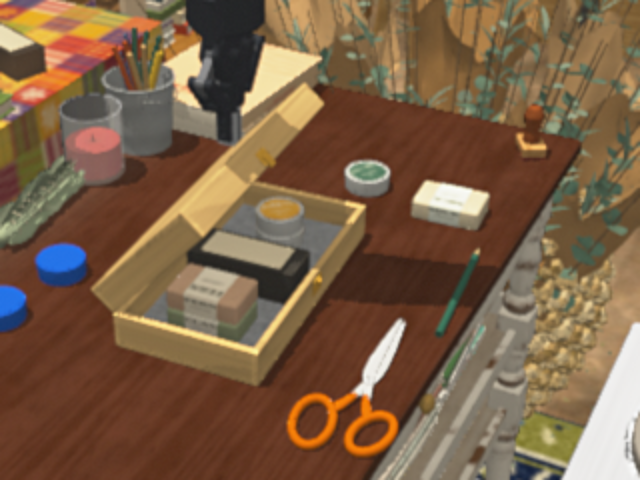

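The lid is leaning forward and the force on the fingers is gone, so it seems to be falling. I wait and look again.

arm_command:
  deltas: "0 0 0 0 0 0 0; 0 0 0 0 0 0 0; 0 0 0 0 0 0 0; 0 0 0 0 0 0 0; 0 0 0 0 0 0 0; 0 0 0 0 0 0 0; 0 0 0 0 0 0 0; 0 0 0 0 0 0 0"

```text
time: 39.35
position: [0.5409, -0.0249, 0.1734]
orientation: [-0.0, -0.033, 0.999, -0.0]
force: [0.7, 1.2, -0.0]
opening: -0.002
grasp_force: 0.0
```

```bash
python3 - <<'E'
from h import *
a=optics.grab_frame("scene");cv2.imwrite("pics/s7.png",cv2.resize(a[0][150:390,200:520,::-1],(640,480)))
Wc=cloud("scene",a[1]);d=Wc[...,:2]*1000-C;c,s=np.cos(np.radians(YAW)),np.sin(np.radians(YAW));u=c*d[...,0]+s*d[...,1];v=-s*d[...,0]+c*d[...,1]
for lo,hi in((-75,-55),(-10,10),(50,70)):
    m=(u>lo)&(u<hi)&(abs(v)<130)&(Wc[...,2]>.02)&(Wc[...,2]<.16);print(lo,m.sum(),np.percentile(Wc[m][:,2],[10,50,90]).round(4))
E
```

```text
-75 732 [0.0706 0.0725 0.0741]
-10 658 [0.0709 0.0725 0.0743]
50 633 [0.0709 0.0726 0.0742]
```

View pics/s7.png

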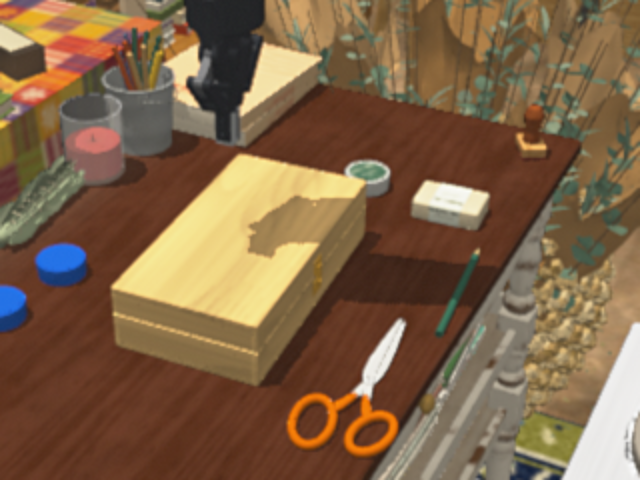

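The lid is fully shut: its top is level at 72.5 mm from front to hinge, and the fingers are 100 mm above it. I raise the arm a little and hand in.

arm_command:
  deltas: "0 0 -30 0 0 0 0; 0 0 -30 0 0 0 0; 0 0 0 0 0 0 0; 0 0 0 0 0 0 0"

```text
time: 39.8
position: [0.5412, -0.0249, 0.2338]
orientation: [0.001, -0.032, 0.999, -0.0]
force: [-0.9, 0.6, -1.1]
opening: -0.003
grasp_force: 0.0
```

```bash
python3 -c "
from station import manip;print(manip.sign_off())"
```

```text
the job is handed in; nothing more can be done
None
```

The gift box is packed as asked, its lid is fully shut, and the job was handed in at about 40 s; the cream soap, the green-topped tin and the blue look-alikes were not touched.

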